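Dispense one sweet and offer the handled dish, quarter-turned

ROBOT

A 7-joint arm with a two-finger parallel gripper is mounted at the origin on a cart in front of the work surface, level with it; the furniture and walls round the work are solid. World frame = base frame: x ahead of the robot, y to its left, z up, the work surface at z = 0. Lengths are in m, angles in rad, forces in N, time in s.
With the tool pointing down it reaches from about 0.425 to 0.925 m from the base axis. Payload 6.8 kg.
Tool frame: the origin (TCP) lies midway between the tips of the shut fingers; the grasp point (between the pads) lies 19 mm behind it; z points along the fingers, y is the line along which they close (so a half turn about z gives the same grasp; the last joint's range is limited). The gripper opens to 85 mm and grips with 20 to 120 N. Pads are 22 mm wide; open, the fingers measure 114 mm over their backs; the gripper's body (76 mm by 85 mm) begins 54 mm behind the grasp point. The pads swing forward as they close: fully open they stand 13 mm farther back than shut.
Start: joints at [1.001, 0.477, 0.022, 1.555, -0.011, 1.109, -0.083], TCP at [0.301, -0.604, 0.231] pointing down, gripper open.
Joint ranges: [-2.96, 2.96], [-0.34, 2.1], [-1.41, 1.46], [0.24, 2.44], [-1.37, 4.51], [0.17, 1.92], [-2.96, 2.96]. Speed limits (rad/s): [2.39, 2.39, 3.14, 3.14, 3.14, 3.14, 3.14].

INTERFACE

Orientations are given as a unit quaternion [w, x, y, z].
In Python, from station import * gives the robot as it stands.
- The arm moves only by the shell command python3 -m creep 'ROWS' [FORCE]. ROWS is JSON, a list of rows, each a list of 7 numbers: the gripper command: -1 is shut, 1 is fully open, values between are in proportion, then the shift along the world's x, y, z in mm, then the turn, a rotation vector about the world's x, y, z in rad. A call has 1 to 5 rows; each row shifts and turns the commanded pose from where the row before left it; what a row does not reach is not made up. A row lasts 1/8 s, in which the tool goes at most 62.5 mm and 10.7 degrees, less where a joint would pass 70% of its speed; a pose out of reach is approached as far as the arm can. A call is refused whole if a number of a shift passes 62.5 or a number of a turn 0.188, either way. A call with a gripper value outside its range is refused whole. The fingers move at their own pace and stop on an object; FORCE is the grip in N (left out, the last holds). Time passes only in rows, so rows that do not move let the fingers close. It gives the time, the measured TCP pose, the force, the opening and the grip force at its end, in the units of the state.
- get_obs(): the state, without advancing time (a new reading comes with each control period).
- read_camera(name): name is "side" or "top" or "wrist"; returns (picture, depth): 420x560x3 uint8, red, green, blue; 420x560 float32, m along the optical axis (not along the pixel's ray), 0 where there is no reading.
- camera_params(name): a dict with "intrinsics" (3x3 intrinsics, pixels), "k1" (the pictures are not rectified: a ray, as slopes to the right and down, at radius r is drawn at 1 + k1 r^2 times it, then the intrinsics apply), "cam_to_world" (4x4, takes a point from camera to world coordinates); the wrist camera has in their place "mount" (4x4, takes a point from camera to tool coordinates, whose origin is the TCP and whose axes are the flange's). Camera axes: x right, y up, looking along -z (the intrinsics and any distortion apply to the point x, -y, -z); pixel columns grow to the right and rows downward; lengths in m; the calibration is good to about 2 mm. A picture is of the moment at which its call begins: read the wrist's pose just before it. camera_params takes no time and is no camera call.
- hand_in(): hands the job in; it is judged then, once.
The state is a dict: "t": time; "q": joint angles; "joint_vel": joint speeds; "joint_torque": joint torques, N m; "eef_pos": TCP position; "tool_rot": TCP orientation; "contact_force": force on the tool from outside, world axes, zero at the start; "torque": the same for the moment, N m; "gripper_width": opening from 0.0 (shut) to 1.0 (fully open); "grasp_force": force on a finger pad.
Only numpy, scipy, OpenCV 4.12 (cv2) and the standard library are available. Lean on these libraries where they do the work, as an engineer would, in place of code of your own. Each camera call takes 0.05 s, during which the arm holds its last target. There are 200 camera calls.

TASK

Serve one sweet: push the dispenser's red pedal all the way down, once, and let it come up again, so that only the red ball rolls into the handled dish under the track. Then lift the dish level by its wooden grip, a good 10 cm, and in the air turn it a quarter turn (either way), so that its handle runs in line with the track instead of across it and a guest can reach in from the side. Keep the sweet in the middle of the dish, leave the other things alone, and finish still holding the dish up, level and still.

Things in the scene. Friction and masses are not known exactly. Their poses are not given: they have to be found in the camera images.
- dispenser: Fixed sweet dispenser, 285 mm long, 130 mm high at its rear end: wooden base, two sloping steel rails with three balls. Origin under the base on the track's centre line; -x points down the track to the dish, roughly to the robot's left. The rails end 43 mm along -x, 63 mm up (guard wires 87 mm). The dish stands on a cork mat, top at z = 21 mm, centred 115 mm along -x; free above.
- pedal (a joint): Hinge of the sprung red pedal, rad: 0 up (at rest), 0.5 pressed down to its stop. About 2 N starts it, about 8 N holds it at its stop; it springs back. Near its stop it drops the prong before the first ball and raises one behind it, so a full press lets one ball go (hold it down for half a second; the ball settles within 2 s); as it comes up the next ball moves to the front.
- pedal_pad (a point): Centre of the top of the red pedal pad, 36 x 36 mm, on the near side of the track (towards the robot), 58 mm from its centre line. 82 mm above the worktop at rest (sloping down to the rear by 13 degrees), 58 mm at its stop (sloping down to the dish by 16 degrees). Press it from above, nearly straight down, about 23 mm.
- dish_grip (a point): Centre of the wooden grip on top of the dish's arched brass handle: a bar 54 mm long (this point's y), 14 mm thick (x), 22 mm high, sides upright. It is 128 mm above the dish's underside, over its middle; 149 mm above the worktop at the start, y across the track within 5 degrees. Dish: loose, off-white, round, 131 mm across, 30 mm high, about 0.26 kg; handle legs at the rim, +-66 mm along y.
- dish_middle (a point): Middle of the dish's inner floor, 8 mm above its underside (29 mm above the worktop at the start), 120 mm under dish_grip; z is the dish's up, y lies in the handle's plane. The floor is nearly flat for 16 mm round the middle, then rises gently (11 degrees) to a steeper rim.
- sweet1_center (a point): Centre of the red ball, a hard round sweet of 36 mm diameter, about 28 g, loose, first in the row on the track; lying in the middle of the dish its centre is 18 mm above dish_middle.
- sweet2_center (a point): Centre of the yellow ball, the same size, second in the row; it is to stay in the dispenser.
- sweet3_center (a point): Centre of the green ball, the same size, third in the row; it is to stay in the dispenser.
- mug_mid (a point): Green mug, loose bystander, 96 mm high; the point lies half-way up.
- lemon_mid (a point): Lemon, loose bystander, about 70 x 52 x 51 mm; the point is its centre.
- lime_mid (a point): Lime, loose bystander, about 60 x 48 x 48 mm; the point is its centre.

How it is judged:
By the outcome, as a careful person would: the job done as asked, in the order asked, and still so for the second after the job is handed in, while the arm keeps its last pose, push and grip.
It also fails if it takes over 51 s, if anything falls off the work surface, if the arm or the gripper's body presses on something with over 40 N, if the wrist force passes 120 N, or if a joint passes its speed limit or range.

## Working session

There is one attempt and no reset: what is moved stays moved. The work goes in short steps, Python scripts to look and compute and a shell command to move; the robot and the scene stay as the last step left them, time stands still between calls to the robot, and variables do not carry over. Pictures are saved under pics/ and viewed, at most 10 in all, crops included, and the job is handed in when it is done.

```bash
mkdir -p pics
cat > h.py <<'E'
from station import *
import numpy as np, cv2
from scipy.spatial.transform import Rotation as R
def unproj(name,u,v,depth=None,z=None,obs=None):
    p=camera_params(name);K=np.array(p["intrinsics"]);k1=p["k1"]
    d=np.array([(u-K[0,2])/K[0,0],(v-K[1,2])/K[1,1]]);s=d.copy()
    for _ in range(20): s=d/(1+k1*(s@s))
    if name=="wrist":
        o=obs; T=np.eye(4);q=o["tool_rot"];T[:3,:3]=R.from_quat([q[1],q[2],q[3],q[0]]).as_matrix();T[:3,3]=o["eef_pos"];M=T@np.array(p["mount"])
    else: M=np.array(p["cam_to_world"])
    r=np.array([s[0],-s[1],-1.0])
    if z is not None:
        w=M[:3,:3]@r; depth=(z-M[2,3])/w[2]
    return M[:3,:3]@(r*depth)+M[:3,3]
E
python3 - <<'E'
from h import *
o=get_obs();print(o)
ims=[]
for n in("side","top"):
    a,d=read_camera(n);np.savez("pics/%s0.npz"%n,a=a,d=d);cv2.imwrite("pics/%s0.png"%n,a[...,::-1])
    print(n,np.array(camera_params(n)["cam_to_world"]).round(3).tolist())
E
```

```text
{'t': 0.0, 'q': array([ 1.00089632,  0.47781915,  0.02233622,  1.55644338, -0.01151575,
        1.10931041, -0.08306828]), 'joint_vel': array([ 6.51836789e-04,  5.26301184e-04, -7.52281912e-05, -4.32332359e-04,
        1.17268826e-03,  7.92491018e-04,  3.86993755e-04]), 'joint_torque': array([-9.05598990e-04, -5.96451187e+01,  1.60810813e+00, -2.81199950e+01,
        1.25837469e-02,  9.35324613e-03,  5.20702415e-06]), 'eef_pos': array([ 0.30048137, -0.60376731,  0.23031628]), 'tool_rot': array([-8.85556061e-04,  9.73454737e-01,  2.28877732e-01, -2.71246825e-04]), 'contact_force': array([ 0.10015962, -0.41818168, -0.02632047]), 'torque': array([-0.03578358,  0.03808799,  0.00418605]), 'grasp_force': 0.0, 'gripper_width': 0.9991741798203432}
side [[-0.998, 0.008, -0.058, 0.468], [-0.056, -0.435, 0.899, 0.807], [-0.018, 0.9, 0.435, 0.54], [0.0, 0.0, 0.0, 1.0]]
top [[-0.006, 0.974, -0.227, 0.33], [-1.0, -0.004, 0.008, -0.096], [0.006, 0.227, 0.974, 1.046], [0.0, 0.0, 0.0, 1.0]]
```

View pics/side0.png

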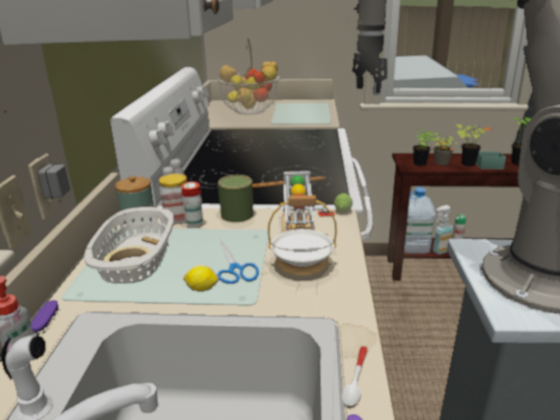

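View pics/top0.png

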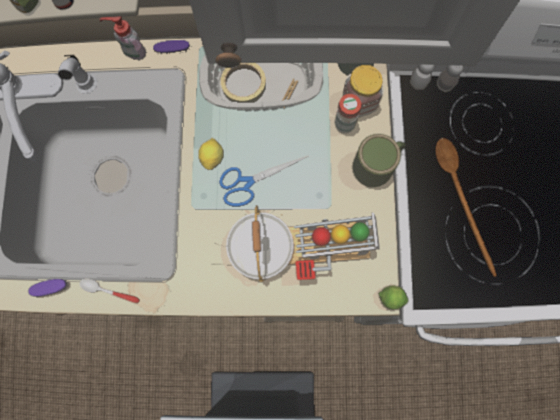

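The top view shows the dish at (260,245) with its grip at (257,236), the pedal at (306,270), the balls at (321/341/360, 235) and the lime at (394,297). The mug is at (378,160), far side. I'll enlarge it for exact pixels.

Run:
```python
from h import *
a=np.load("pics/top0.npz")["a"];d=np.load("pics/top0.npz")["d"]
c=cv2.resize(a[195:315,220:420],None,fx=4,fy=4,interpolation=cv2.INTER_CUBIC)
cv2.imwrite("pics/c1.png",c[...,::-1])
for n,u,v,z in [("grip",257,236,.16),("pad",306,270,.082),("red",321,236,None),("yel",341,234,None),("grn",360,232,None),("lime",394,297,None),("mug",378,155,.096)]:
    dd=d[v,u];print(n,unproj("top",u,v,depth=dd).round(3), unproj("top",u,v,z=z).round(3) if z else "")
```

```text
grip [ 0.485 -0.042  0.16 ] [ 0.485 -0.042  0.16 ]
pad [ 0.434 -0.129  0.081] [ 0.434 -0.129  0.082]
red [ 0.493 -0.156  0.108] 
yel [ 0.495 -0.192  0.117] 
grn [ 0.497 -0.225  0.127] 
lime [ 0.384 -0.298  0.046] 
mug [ 0.655 -0.271  0.091] [ 0.653 -0.27   0.096]
```

View pics/c1.png

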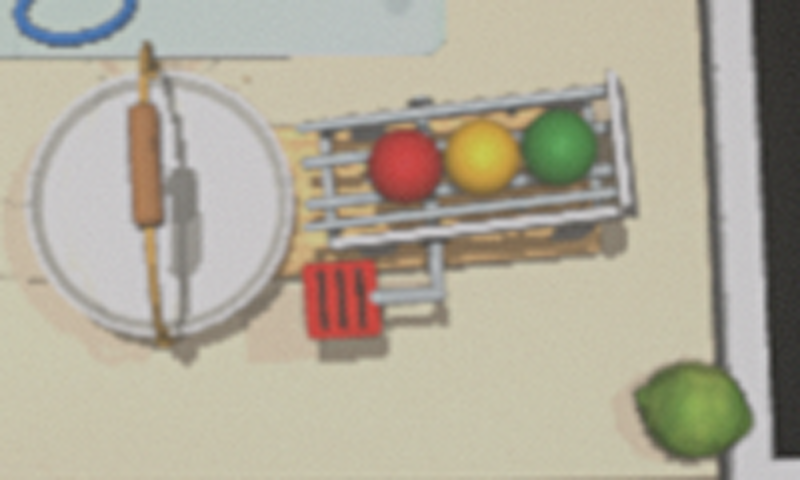

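Pad at (0.434, -0.129, 0.081) and grip top at (0.485, -0.042, 0.160), both matching the given heights. The track runs nearly along -y. Next I go above the pad with the gripper shut.

```bash
python3 -m creep '[[-1,10,48,0,0,0,-0.046],[-1,14,48,0,0,0,-0.046],[-1,14,48,0,0,0,-0.046],[-1,14,48,0,0,0,-0.046],[-1,14,48,0,0,0,-0.046]]' 40; python3 -m creep '[[-1,14,48,0,0,0,-0.046],[-1,14,48,0,0,0,-0.046],[-1,14,48,0,0,0,-0.046],[-1,14,48,0,0,0,-0.046],[-1,0,0,0,0,0,0]]'
```

```text
t: 0.72
eef_pos: [0.3669, -0.3625, 0.2311]
tool_rot: [-0.0, 0.993, 0.115, -0.0]
contact_force: [0.5, 0.1, 0.3]
gripper_width: -0.001
grasp_force: 0.0
t: 1.35
eef_pos: [0.4237, -0.1685, 0.2313]
tool_rot: [-0.0, 1.0, 0.027, 0.0]
contact_force: [-0.1, -0.0, -0.5]
gripper_width: 0.002
grasp_force: 0.0
```

Run:
```python
from h import *
a=np.load("pics/top0.npz")["a"]
e1=unproj("top",220+143/4,195+103/4,z=.16);e2=unproj("top",220+148/4,195+225/4,z=.16)
v=e1-e2;print(e1,e2,"len",np.linalg.norm(v),"ang grip y",np.degrees(np.arctan2(v[1],v[0])))
# rear wall line & guard wires
p=unproj("top",220+300/4,195+128/4,z=.087);q=unproj("top",220+610/4,195+90/4,z=.13);v=p-q;print("track -x ang",np.degrees(np.arctan2(v[1],v[0])))
p=unproj("top",220+335/4,195+243/4,z=.087);q=unproj("top",220+630/4,195+210/4,z=.13);v=p-q;print("track -x ang",np.degrees(np.arctan2(v[1],v[0])))
```

```text
[ 0.51165938 -0.04002187  0.16      ] [ 0.45833087 -0.04262291  0.16      ] len 0.05339189625025296 ang grip y 2.792328919003254
track -x ang 93.43281545782413
track -x ang 93.4646523385092
```

```bash
python3 -m creep '[[-1,10,40,0,0,0,0],[-1,0,0,-50,0,0,0],[-1,0,0,-50,0,0,0],[-1,0,0,-20,0,0,0],[-1,0,0,0,0,0,0]]'
python3 - <<'E'
from h import *
o=get_obs();print(o["eef_pos"])
a,d=read_camera("side");b,d2=read_camera("wrist")
cv2.imwrite("pics/s2.png",np.hstack([cv2.resize(a[150:300,220:400],(480,400)),cv2.resize(b,(320,240))[:, :].repeat(1,0) if 0 else cv2.copyMakeBorder(cv2.resize(b,(320,240)),0,160,0,0,0)])[...,::-1])
E
```

```text
t: 1.98
eef_pos: [0.4312, -0.1329, 0.1099]
tool_rot: [-0.0, 1.0, 0.023, -0.002]
contact_force: [-0.1, 0.3, 0.3]
gripper_width: 0.001
grasp_force: 0.0
[ 0.4311799  -0.13291232  0.10985363]
```

View pics/s2.png

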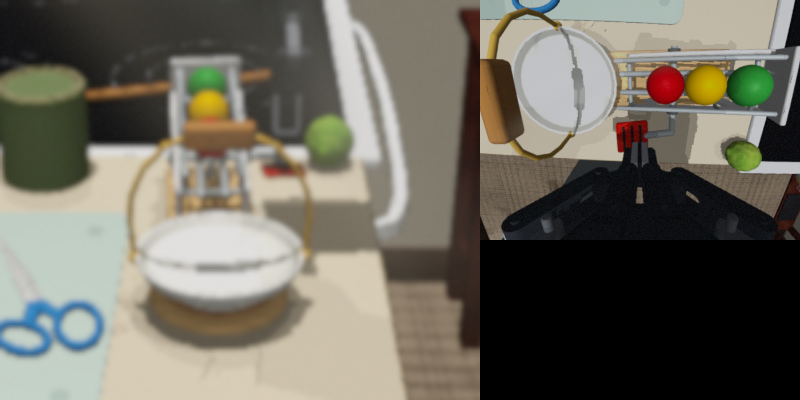

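The wrist view shows the fingertips just in front of the red pad, with all three balls in place. The side picture shows no gripper, so it may be stale. I'll measure the pad in the wrist view and recheck the side camera.

Run:
```python
from h import *
o=get_obs();b,d=read_camera("wrist");a,_=read_camera("side")
cv2.imwrite("pics/s3.png",np.hstack([cv2.resize(a,(400,300)),cv2.resize(b[180:330,180:380],(400,300),interpolation=cv2.INTER_CUBIC)])[...,::-1])
h=cv2.cvtColor(b,cv2.COLOR_RGB2HSV);m=((h[...,0]<8)|(h[...,0]>172))&(h[...,1]>150)&(h[...,2]>80)
m[:200]=0; v,u=np.nonzero(m);P=np.array([unproj("wrist",x,y,depth=d[y,x],obs=o) for x,y in zip(u,v) if d[y,x]>0])
P=P[(P[:,2]>.06)&(P[:,2]<.1)];print(len(P),P.min(0),P.max(0),np.median(P,0))
print(u.min(),u.max(),v.min(),v.max())
```

```text
1610 [ 0.41451477 -0.1414385   0.07617676] [ 0.45116745 -0.10641132  0.08687245] [ 0.43919238 -0.12033841  0.08279312]
238 292 211 266
```

View pics/s3.png

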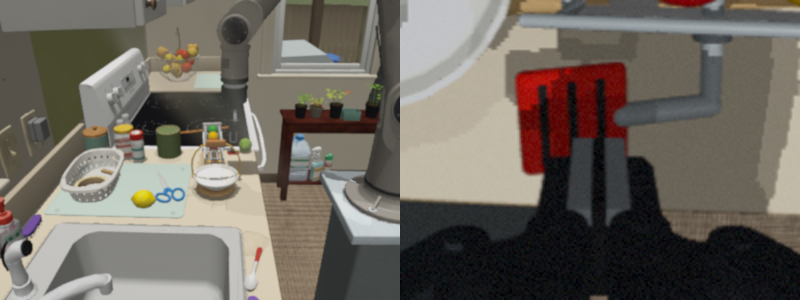

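Wrist measurement puts the pad centre at about (0.433, -0.125, 0.082), which fits. I align over it and press.

```bash
python3 -m creep '[[-1,2,7,0,0,0,0],[-1,0,0,-20,0,0,0],[-1,0,0,-10,0,0,0],[-1,0,0,-10,0,0,0],[-1,0,0,-8,0,0,0]]'
```

```text
t: 2.8
eef_pos: [0.4353, -0.1251, 0.0634]
tool_rot: [0.0, 1.0, 0.024, 0.0]
contact_force: [-1.6, 0.2, 8.2]
gripper_width: 0.003
grasp_force: 4.0
```

```bash
python3 -m creep '[[-1,0,0,-3,0,0,0],[-1,0,0,-2,0,0,0],[-1,0,0,0,0,0,0]]'
```

```text
t: 3.18
eef_pos: [0.4354, -0.1258, 0.0595]
tool_rot: [0.001, 1.0, 0.024, 0.0]
contact_force: [-4.5, 0.9, 19.3]
gripper_width: 0.002
grasp_force: 9.5
```

```bash
python3 -m creep '[[-1,0,0,-1,0,0,0],[-1,0,0,0,0,0,0],[-1,0,0,0,0,0,0],[-1,0,0,0,0,0,0]]'
python3 - <<'E'
from h import *
b,d=read_camera("wrist");cv2.imwrite("pics/s4.png",b[...,::-1])
E
```

```text
t: 3.68
eef_pos: [0.4355, -0.1259, 0.0592]
tool_rot: [0.001, 1.0, 0.024, 0.001]
contact_force: [-6.2, 1.2, 28.4]
gripper_width: 0.0
grasp_force: 13.5
```

View pics/s4.png

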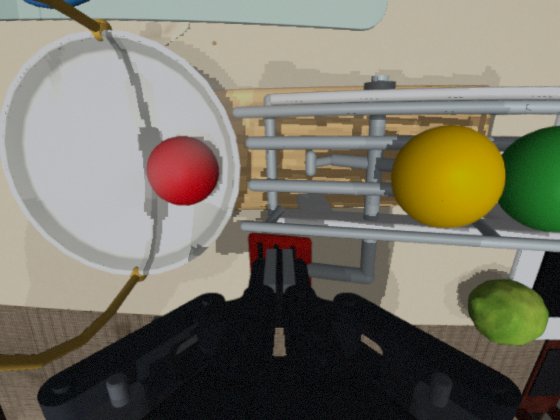

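The red ball is in the dish at (183,170), and yellow is held at (448,175) with green behind it. I release the pedal, rise, and open.

```bash
python3 -m creep '[[-1,0,0,10,0,0,0],[-1,0,0,15,0,0,0],[-1,0,0,35,0,0,0],[-1,0,0,45,0,0,0],[-1,0,0,45,0,0,0]]'; python3 -m creep '[[1,10,15,20,0,0,0],[1,20,35,0,0,0,0],[1,20,34,0,0,0,0],[1,0,0,0,0,0,0],[1,0,0,0,0,0,0]]'
python3 - <<'E'
from h import *
o=get_obs();b,d=read_camera("wrist");cv2.imwrite("pics/s5.png",b[...,::-1]);np.savez("pics/w5.npz",b=b,d=d,p=o["eef_pos"],q=o["tool_rot"]);print(o["eef_pos"],o["q"])
E
```

```text
t: 4.35
eef_pos: [0.4343, -0.1256, 0.2088]
tool_rot: [0.0, 1.0, 0.024, -0.0]
contact_force: [1.0, -0.6, -0.4]
gripper_width: 0.001
grasp_force: 0.0
t: 4.97
eef_pos: [0.4842, -0.0421, 0.2271]
tool_rot: [0.0, 1.0, 0.024, -0.0]
contact_force: [-1.1, -0.1, 0.0]
gripper_width: 0.999
grasp_force: 0.0
[ 0.48421155 -0.04208522  0.22713017] [ 0.20602037  0.18687914 -0.27888526  1.98388617  0.06231057  0.97975009
 -1.62653023]
```

View pics/s5.png

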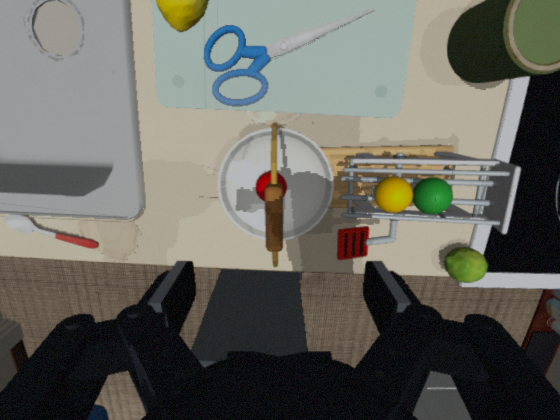

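Pedal is back up, with yellow and green still on the track. The red ball lies near the dish middle and the grip is at (274,218). I measure the grip from here.

Run:
```python
from h import *
f=np.load("pics/w5.npz");o=dict(eef_pos=f["p"],tool_rot=f["q"]);d=f["d"]
print("depth",unproj("wrist",274,218,depth=d[218,274],obs=o),unproj("wrist",270,181,depth=d[181,270],obs=o))
for u,v in((274,188),(275,250),(267,218),(282,218)):print(unproj("wrist",u,v,z=.16,obs=o).round(4))
```

```text
depth [ 0.48563982 -0.03775239  0.16042743] [ 0.51143881 -0.03337024  0.14831019]
[ 0.5089 -0.0368  0.16  ]
[ 0.4587 -0.0397  0.16  ]
[ 0.4852 -0.0324  0.16  ]
[ 0.4858 -0.0438  0.16  ]
```

```bash
python3 -m creep '[[1,0,3,-30,0,0,0],[1,0,0,-30,0,0,0],[1,0,0,-25,0,0,0],[1,0,0,-12,0,0,0],[1,0,0,0,0,0,0]]'; python3 -m creep '[[-0.3,0,0,0,0,0,0],[-0.5,0,0,0,0,0,0],[-0.6,0,0,0,0,0,0],[-1,0,0,0,0,0,0],[-1,0,0,0,0,0,0]]' 50;  python3 -m creep '[[-1,0,0,0,0,0,0],[-1,0,0,0,0,0,0]]' 70
```

```text
t: 5.65
eef_pos: [0.4842, -0.039, 0.13]
tool_rot: [0.0, 1.0, 0.023, -0.001]
contact_force: [0.1, -0.1, -0.0]
gripper_width: 0.999
grasp_force: 0.0
t: 6.28
eef_pos: [0.4852, -0.038, 0.1307]
tool_rot: [-0.0, 1.0, 0.024, 0.001]
contact_force: [0.8, 1.2, 3.0]
gripper_width: 0.155
grasp_force: 49.5
t: 6.52
eef_pos: [0.4853, -0.0381, 0.1307]
tool_rot: [-0.0, 1.0, 0.024, 0.001]
contact_force: [1.2, 1.1, 4.3]
gripper_width: 0.152
grasp_force: 69.0
```

```bash
python3 -m creep '[[-1,0,0,2,0,0,0],[-1,0,0,4,0,0,0],[-1,0,0,6,0,0,0],[-1,0,0,8,0,0,0],[-1,0,0,10,0,0,0]]'; python3 -m creep '[[-1,0,0,12,0,0,0],[-1,0,0,14,0,0,0],[-1,0,0,14,0,0,0],[-1,0,0,14,0,0,0],[-1,0,0,14,0,0,0]]'; python3 -m creep '[[-1,0,0,12,0,0,0],[-1,0,0,10,0,0,0],[-1,0,0,6,0,0,0],[-1,0,0,4,0,0,0],[-1,0,0,0,0,0,0]]'
python3 - <<'E'
from h import *
print(get_obs()["torque"])
b,_=read_camera("wrist");a,_=read_camera("side");a,_=read_camera("side")
cv2.imwrite("pics/s6.png",np.hstack([cv2.resize(a[100:280,200:440],(400,300)),cv2.resize(b,(400,300))])[...,::-1])
E
```

```text
t: 7.15
eef_pos: [0.4847, -0.0383, 0.1609]
tool_rot: [0.0, 1.0, 0.024, -0.0]
contact_force: [0.1, 0.0, -3.6]
gripper_width: 0.153
grasp_force: 68.1
t: 7.78
eef_pos: [0.4848, -0.0383, 0.2293]
tool_rot: [0.0, 1.0, 0.024, 0.0]
contact_force: [0.1, 0.9, -3.2]
gripper_width: 0.153
grasp_force: 68.1
t: 8.4
eef_pos: [0.4847, -0.0383, 0.2603]
tool_rot: [0.0, 1.0, 0.024, -0.0]
contact_force: [0.4, 0.2, -2.9]
gripper_width: 0.153
grasp_force: 68.1
[-0.034996   -0.03676982  0.00055527]
```

View pics/s6.png

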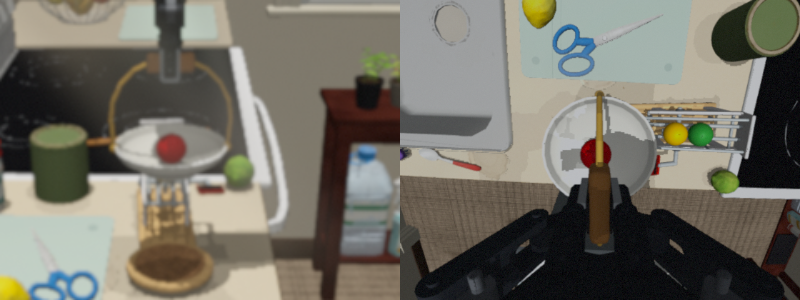

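The dish is 13 cm up and level, with the red ball in its middle. Next comes the quarter turn about +z, which brings joint 7 back towards the middle of its range.

```bash
python3 -m creep '[[-1,0,0,0,0,0,0.02],[-1,0,0,0,0,0,0.04],[-1,0,0,0,0,0,0.06],[-1,0,0,0,0,0,0.08],[-1,0,0,0,0,0,0.08]]'; python3 -m creep '[[-1,0,0,0,0,0,0.08],[-1,0,0,0,0,0,0.08],[-1,0,0,0,0,0,0.08],[-1,0,0,0,0,0,0.08],[-1,0,0,0,0,0,0.08]]'; python3 -m creep '[[-1,0,0,0,0,0,0.08],[-1,0,0,0,0,0,0.08],[-1,0,0,0,0,0,0.08],[-1,0,0,0,0,0,0.08],[-1,0,0,0,0,0,0.08]]'; python3 -m creep '[[-1,0,0,0,0,0,0.08],[-1,0,0,0,0,0,0.08],[-1,0,0,0,0,0,0.08],[-1,0,0,0,0,0,0.08],[-1,0,0,0,0,0,0.06]]'; python3 -m creep '[[-1,0,0,0,0,0,0.05],[-1,0,0,0,0,0,0.03],[-1,0,0,0,0,0,0.02],[-1,0,0,0,0,0,0],[-1,0,0,0,0,0,0]]'
```

```text
t: 9.18
eef_pos: [0.4847, -0.0383, 0.2601]
tool_rot: [-0.0, 0.986, 0.165, -0.0]
contact_force: [1.2, -0.1, -1.6]
gripper_width: 0.153
grasp_force: 68.1
t: 9.8
eef_pos: [0.4847, -0.0383, 0.2601]
tool_rot: [-0.0, 0.934, 0.358, -0.0]
contact_force: [0.3, -0.2, -2.3]
gripper_width: 0.153
grasp_force: 68.1
t: 10.42
eef_pos: [0.4847, -0.0383, 0.2602]
tool_rot: [-0.0, 0.844, 0.536, -0.0]
contact_force: [0.5, 0.5, -3.0]
gripper_width: 0.15
grasp_force: 68.1
t: 11.05
eef_pos: [0.4847, -0.0383, 0.2601]
tool_rot: [-0.0, 0.728, 0.686, -0.0]
contact_force: [0.1, -0.5, -2.6]
gripper_width: 0.15
grasp_force: 68.1
t: 11.68
eef_pos: [0.4848, -0.0383, 0.2603]
tool_rot: [-0.0, 0.694, 0.72, 0.0]
contact_force: [0.1, -0.1, -3.6]
gripper_width: 0.156
grasp_force: 68.1
```

```bash
python3 -m creep '[[-1,0,0,0,0,0,0.01],[-1,0,0,0,0,0,0.01],[-1,0,0,0,0,0,0],[-1,0,0,0,0,0,0],[-1,0,0,0,0,0,0]]'; python3 -m creep '[[-1,0,0,0,0,0,0],[-1,0,0,0,0,0,0],[-1,0,0,0,0,0,0],[-1,0,0,0,0,0,0],[-1,0,0,0,0,0,0]]'
python3 - <<'E'
from h import *
read_camera("side");b,_=read_camera("wrist");a,_=read_camera("side");t,_=read_camera("top")
cv2.imwrite("pics/s7.png",np.vstack([np.hstack([cv2.resize(a[100:280,200:440],(400,300)),cv2.resize(b,(400,300))]),np.hstack([cv2.resize(t,(400,300)),cv2.resize(t[180:330,200:400],(400,300))])])[...,::-1])
E
```

```text
t: 12.3
eef_pos: [0.4847, -0.0383, 0.2603]
tool_rot: [0.0, 0.687, 0.727, -0.0]
contact_force: [-0.6, -0.2, -1.8]
gripper_width: 0.153
grasp_force: 68.1
t: 12.92
eef_pos: [0.4848, -0.0383, 0.2603]
tool_rot: [-0.0, 0.687, 0.727, 0.0]
contact_force: [-0.1, 0.2, -2.2]
gripper_width: 0.154
grasp_force: 68.1
```

View pics/s7.png

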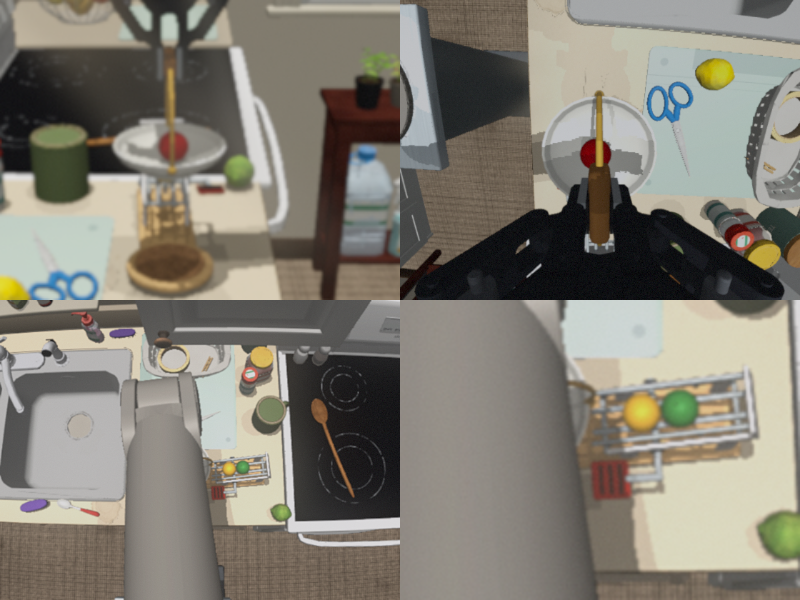

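The dish is up, level and in line with the track. The red ball is in its middle, yellow and green are still on the track, and the bystanders haven't moved.

```bash
python3 -c "
from station import *
print(hand_in())"
```

```text
the job is handed in; nothing more can be done
None
```

The job is handed in: one full pedal press let only the red sweet into the dish, which the arm now holds level about 13 cm up, turned a quarter turn in line with the track, at about 13 s of the 51 s allowed.

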